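# Isolate the strip leveller and hold its sprung guard at the check position

## Task

Lock off the bench-top strip leveller by pushing the loose block plug fully home in the socket box beside it, and leave it there. Then take the bar of the leveller's sprung guard, raise the guard until it is past its balance point, bring it back down and hold it about five degrees below the balance point, where it just wants to close. Finish with the gripper still holding the guard there; leave the spool, wrench and oil bottle where they are.

Things in the scene. Friction and masses are not known exactly. Their poses are not given: they have to be found in the camera images.
- plug_grip (a point): Centre of the grip head of the loose black plastic block plug, standing upright on the bench. Head 44 (own x) by 30 (own y) by 45 mm tall, thin grey lines round it; below it a shank 30 (x) by 20 (y) mm, 25 mm long. 70 mm tall in all. This point is 22.5 mm above the head's underside, 47.5 mm above the foot. Own z is up; about 0.11 kg.
- plug_foot (a point): Middle of the underside of the plug's shank (47.5 mm below plug_grip), same axes.
- socket_hole0 (a point): Middle of the mouth of the socket hole in the top of a grey box fixed to the bench, 85 (own x) by 75 (own y) by 45 mm high. The hole is 33 mm along x by 23 mm along y, 32 mm deep, mouth 45 mm above the bench, rim chamfered. The plug's x must lie along this x, either way round. Fully home, the head's underside rests on the box top, the foot 25 mm below this point.
- guard_hinge (a point): Middle of the guard's hinge line on the leveller, a grey open-topped steel box with rollers inside, 200 (x) by 260 (y) mm and 85 mm high, fixed to the bench. 105 mm above the bench. Its own x points from the front of the leveller to the hinge at the rear, y runs along the hinge, z up; it does not move with the guard.
- guard_bar (a point): Middle of the guard's handle, a round dark steel bar 14 mm thick, parallel to the hinge and 240 mm from it, 52 mm out from the leveller's front. 130 mm is free between its two arms, 45 mm between bar and guard plate. In the hinge's axes it lies at x = -240 mm cos(a), z = 240 mm sin(a), a = guard angle. A gripper kept pointing down can pinch it and carry it round; the bar turns in the pads.
- guard (a joint): Opening angle of the guard (rad), a flat aluminium plate 250 mm wide, 0.95 kg, spring-assisted. 0 closed and level, grows as the bar rises, stop at 1.35. Balance point 1.047 (60 degrees), marked by a light radial rib on the dark discs at the hinge ends: below it the guard falls shut, above it it springs open. Force at the bar: 1.7 N closed, 0.3 N five degrees below balance.
- spool: Steel spool standing on end, 64 mm across, 50 mm tall; origin at the middle of its underside. It and the plug may have swapped places. Leave it alone.
- wrench: Steel wrench lying flat on the bench; origin near its middle. Leave it alone.
- oil: White plastic oil bottle, 60 mm across, 150 mm tall; origin under its middle. Leave it alone.
There are look-alikes about, which are no part of the job. What is shaped like the part that bears plug_grip but orange is not meant. Leave any green look-alike of the part that bears socket_hole0 alone.

How it is judged:
On the way, in this order (a step that is already met when the one before it is completed fails the run):
1. the block plug is fully home in the socket while the guard is still shut (z of plug_foot in the frame of socket_hole0 below -0.022 m and horizontal distance between plug_foot and socket_hole0 below 0.005 m and angle between plug_foot's own z axis and vertical below 0.08 rad and value of joint guard below 0.1 rad), for 0.2 s.
2. the guard is raised past its balance point (value of joint guard above 1.07 rad), for 0.1 s.
At the end, for the whole second after the job is handed in: The plug is home (foot at least 22 mm below the socket mouth, within 5 mm of its centre, upright within 0.08 rad); the guard stands still at 0.86 to 1.03 rad (1 to 11 degrees below the balance point at 1.047), held by the gripper's fingers and by nothing else (z of plug_foot in the frame of socket_hole0 below -0.022 m and horizontal distance between plug_foot and socket_hole0 below 0.005 m and angle between plug_foot's own z axis and vertical below 0.08 rad and value of joint guard between 0.86 and 1.03 rad and velocity of joint guard between -0.1 and 0.1 rad/s and contact force between the fingers and guard above 0.05 N and contact force between guard and spool below 0.05 N and contact force between guard and wrench below 0.05 N and contact force between guard and oil below 0.05 N); the arm keeps its last pose, push and grip.
It fails at once if the spool is moved by more than 30 mm (distance of spool from where it was at the start of the episode above 0.03 m).
It fails at once if the wrench is moved by more than 30 mm (distance of wrench from where it was at the start of the episode above 0.03 m).
It fails at once if the oil is moved by more than 30 mm (distance of oil from where it was at the start of the episode above 0.03 m).
It also fails if it takes over 58 s, if anything falls off the work surface, if the arm or the gripper's body presses on something with over 40 N, if the wrist force passes 120 N, or if a joint passes its speed limit or range.

## Robot

A 6-joint arm with a two-finger parallel gripper is mounted at the origin on the work surface. World frame = base frame: x ahead of the robot, y to its left, z up, the work surface at z = 0. Lengths are in m, angles in rad, forces in N, time in s.
With the tool pointing down it reaches from about 0.35 to 0.975 m from the base axis. Payload 7.1 kg.
Tool frame: the origin (TCP) lies midway between the tips of the shut fingers; the grasp point (between the pads) lies 19 mm behind it; z points along the fingers, x is the direction in which the jaws open and shut, and the axes are right-handed (so a half turn about z gives the same grasp; the last joint's range is limited). The gripper opens to 88 mm and grips with 3 to 60 N. Pads are 20 mm wide; open, the fingers measure 115 mm over their backs; the gripper's body (75 mm by 178 mm) begins 61 mm behind the grasp point.
Start: joints at [1.324, 0.423, 1.63, -0, 1.089, -0.019], TCP at [0.141, 0.609, 0.223] pointing down, gripper open.
Joint ranges: [-3, 3], [-0.9, 2.11], [0.09, 2.58], [-1.31, 4.45], [0.11, 2.69], [-2.54, 2.54]. Speed limits (rad/s): [2.39, 2.39, 3.01, 3.14, 3.14, 3.14].

## Interface

Orientations are given as a unit quaternion [w, x, y, z].
In Python, from station import move_pose, movel, movej, command_gripper, wait, inverse_kinematics, read_camera, camera_info, MotionError, job_done, get_time, get_joint_pos, get_qvel, get_effort, get_tcp_pos, get_ee_rot, get_ft_force, get_ft_torque, get_grip_width gives the robot as it stands. Calls block until the motion is done:
- move_pose(position, orientation): joint-space move of the TCP to a pose.
- movel(position, frame=None, v=0.15, until_force=None): straight line of the TCP; frame=None keeps the orientation; v is the mean speed in m/s. With until_force (N) it stops when the force on the tool has changed by that much, and returns True; else False.
- movej(angles): joint-space move.
- command_gripper(opening): opening from 0.0 (shut) to 1.0 (fully open); the grip force is fixed at half the most; returns when the fingers have stopped.
- wait(seconds).
- inverse_kinematics(position, orientation): joint angles nearest the present ones, or None.
- read_camera(name): name is "scene" or "top"; returns the picture (400x640x3 uint8, red, green, blue); there is no depth.
- camera_info(name): a dict with "intrinsics" (3x3 intrinsics, pixels), "T" (4x4, takes a point from camera to world coordinates). Camera axes: x right, y up, looking along -z (the intrinsics and any distortion apply to the point x, -y, -z); pixel columns grow to the right and rows downward; lengths in m; the calibration is good to about 2 mm. A picture is of the moment at which its call begins. camera_info takes no time and is no camera call.
A pose or a line that the arm cannot do raises MotionError and nothing moves.
- job_done(): hands the job in, once; it reports no verdict.
Readings, each from a call of its own:
- get_time(): time.
- get_joint_pos(): joint angles.
- get_qvel(): joint speeds.
- get_effort(): joint torques, N m.
- get_tcp_pos(): TCP position.
- get_ee_rot(): TCP orientation.
- get_ft_force(): force on the tool from outside, world axes, zero at the start.
- get_ft_torque(): the same for the moment, N m.
- get_grip_width(): opening from 0.0 (shut) to 1.0 (fully open).
Only numpy, scipy, OpenCV 4.12 (cv2) and the standard library are available. Lean on these libraries where they do the work, as an engineer would, in place of code of your own. Each camera call takes 0.05 s, during which the arm holds its last target. There are 200 camera calls.

## Working session

There is one attempt and no reset: what is moved stays moved. The work goes in short steps, each a Python script; the robot and the scene stay as the last script left them, time stands still between calls to the robot, and variables do not carry over. Pictures are saved under pics/ and viewed, about 8 in all and at most 12, crops included, and the job is handed in when it is done.

```bash
mkdir -p pics
python3 - <<'E'
from station import *
import cv2,numpy as np
np.set_printoptions(precision=4,suppress=True)
for n in ("scene","top"):
    im=read_camera(n); cv2.imwrite(f"pics/{n}0.png",im[:,:,::-1]); c=camera_info(n); print(n,{k:v for k,v in c.items()})
print(get_time(),get_tcp_pos(),get_ee_rot(),get_ft_force())
E
```

```text
scene {'intrinsics': array([[512.407 ,   0.    , 309.5419],
       [  0.    , 512.407 , 188.2106],
       [  0.    ,   0.    ,   1.    ]]), 'T': array([[-0.0418, -0.5955,  0.8022,  1.8012],
       [ 0.999 , -0.035 ,  0.0261,  0.0886],
       [ 0.0125,  0.8026,  0.5964,  1.0287],
       [ 0.    ,  0.    ,  0.    ,  1.    ]])}
top {'intrinsics': array([[380.924 ,   0.    , 322.0874],
       [  0.    , 380.924 , 197.0848],
       [  0.    ,   0.    ,   1.    ]]), 'T': array([[ 0.0263,  0.9942, -0.1042,  0.4098],
       [-0.9994,  0.0285,  0.0196,  0.0527],
       [ 0.0224,  0.1036,  0.9944,  1.1095],
       [ 0.    ,  0.    ,  0.    ,  1.    ]])}
0.1 [0.141  0.6084 0.222 ] [ 0.0004  0.7829  0.6222 -0.0006] [ 0.0062  0.1528 -0.1572]
```

View pics/top0.png

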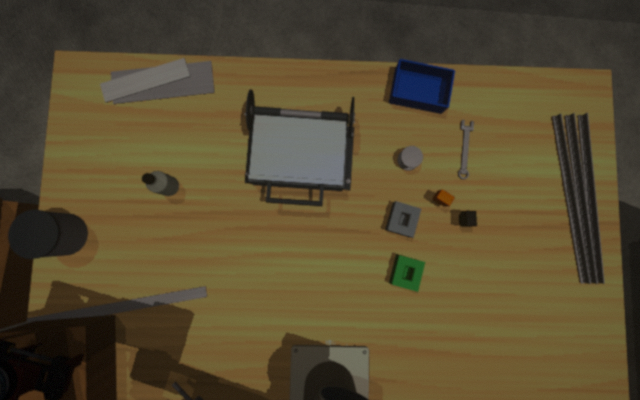

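View pics/scene0.png

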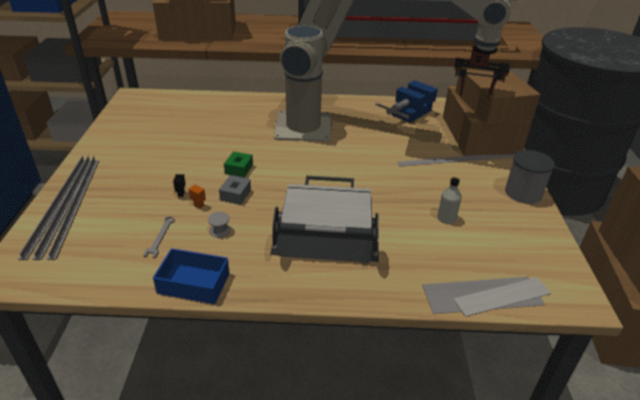

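Top view: the black block at (468,218) is the plug candidate, with an orange look-alike at (444,198). The grey socket box is at (404,219) and its green look-alike at (407,272). The spool is at (410,158), and the guard bar is at about (294,202). I choose black and grey. Next is a close crop with measurements.

```bash
cat > h.py <<'E'
from station import *
import cv2,numpy as np
np.set_printoptions(precision=4,suppress=True)
def ray(n,u,v):
    c=camera_info(n);K=np.array(c["intrinsics"]);T=np.array(c["T"])
    d=np.linalg.solve(K,[u,v,1]); return T[:3,3],T[:3,:3]@(d*[1,-1,-1])
def plane(n,u,v,z):
    o,d=ray(n,u,v); return o+d*(z-o[2])/d[2]
def proj(n,p):
    c=camera_info(n);K=np.array(c["intrinsics"]);T=np.array(c["T"])
    q=T[:3,:3].T@(np.array(p)-T[:3,3])*[1,-1,-1]; q=K@q; return q[:2]/q[2]
def two(a,b):  # (name,u,v) x2
    (o1,d1),(o2,d2)=ray(*a),ray(*b)
    s=np.linalg.lstsq(np.c_[d1,-d2],o2-o1,rcond=None)[0]
    p,q=o1+s[0]*d1,o2+s[1]*d2; return (p+q)/2,np.linalg.norm(p-q)
def crop(n,im,x0,y0,w,h,k): return cv2.resize(im[y0:y0+h,x0:x0+w],None,fx=k,fy=k,interpolation=cv2.INTER_CUBIC)
def down(yaw):  # tool z down, tool x (jaw direction) at yaw
    return [0.0,float(np.cos(yaw/2)),float(np.sin(yaw/2)),0.0]
E
python3 - <<'E'
from h import *
t=cv2.imread("pics/top0.png");s=cv2.imread("pics/scene0.png")
a=crop("t",t,375,180,115,75,6.9);b=crop("s",s,160,150,115,75,6.9)
a=cv2.convertScaleAbs(a,alpha=1.8);b=cv2.convertScaleAbs(b,alpha=1.8)
cv2.imwrite("pics/c1.png",cv2.resize(np.vstack([a,b]),(460,600)) if 0 else np.vstack([a,b])[:, :][::1] if 0 else cv2.resize(np.vstack([a,b]),None,fx=.575,fy=.575,interpolation=cv2.INTER_AREA))
for nm,p in dict(plug=(468,218,.07),sock=(404,219,.045),bar=(294,202,.105),spool=(410,158,.05)).items(): print(nm,plane("top",*p))
# guard crop 
g=cv2.convertScaleAbs(crop("t",t,230,80,140,135,4.4),alpha=1.8);cv2.imwrite("pics/c2.png",g)
E
```

```text
plug [ 0.4724 -0.3709  0.07  ]
sock [ 0.4661 -0.1999  0.045 ]
bar [0.4999 0.1068 0.105 ]
spool [ 0.6396 -0.2151  0.05  ]
```

View pics/c1.png

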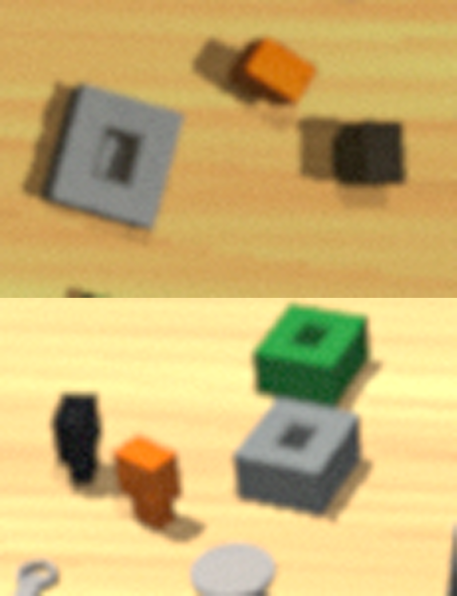

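View pics/c2.png

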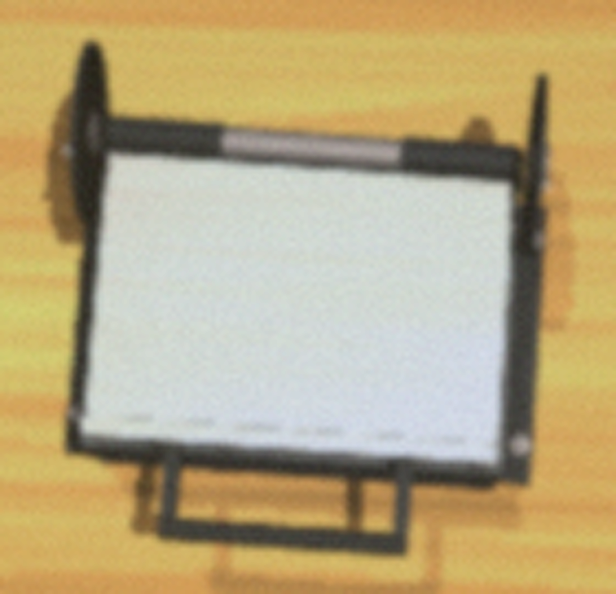

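The crops confirm the choice: an upright black plug with its long side near image-vertical, and a grey box with its hole long side near image-vertical. The guard bar runs from about (267,200) to (322,204), closed. Now for mask measurement on averaged frames.

```bash
cat > meas.py <<'E'
from h import *
def avg(n,k=4): return np.mean([read_camera(n).astype(float) for _ in range(k)],0)
def big(im,x0,y0,w,h,k=8): return cv2.resize(im[y0:y0+h,x0:x0+w].astype(np.float32),None,fx=k,fy=k,interpolation=cv2.INTER_CUBIC)
def contour(m):
    cs=cv2.findContours(m.astype(np.uint8),cv2.RETR_EXTERNAL,cv2.CHAIN_APPROX_NONE)[0]
    return max(cs,key=cv2.contourArea)[:,0].astype(float)
def topx(c,x0,y0,k=8): return (c+.5)/k-.5+[x0,y0]
E
python3 - <<'E'
from meas import *
t=avg("top");s=avg("scene");np.savez("av.npz",t=t,s=s)
def rect(n,c,z):
    P=np.array([plane(n,*p,z)[:2] for p in c])
    (c0,sz,an)=cv2.minAreaRect((P*1000).astype(np.float32)); return np.array(c0)/1000,sz,an
# socket: top face bright grey (low saturation)
for n,im,(x0,y0,w,h) in (("top",t,(380,190,45,55)),("scene",s,(212,170,45,40))):
    b=big(im,x0,y0,w,h); sat=b.max(2)-b.min(2); v=b.mean(2)
    m=(sat<30); print(n,"grey levels",np.percentile(v[m],[5,25,50,75,95]))
    th,_=cv2.threshold(np.clip(v[m],0,255).astype(np.uint8),0,255,cv2.THRESH_OTSU)
    print("otsu",th)
    mt=((v>th)&m).astype(np.uint8); mt=cv2.morphologyEx(mt,cv2.MORPH_OPEN,np.ones((9,9),np.uint8))
    cv2.imwrite(f"pics/m_{n}.png",mt*255)
    print("sock",n,rect(n,topx(contour(mt),x0,y0),.045))
# plug
for n,im,(x0,y0,w,h) in (("top",t,(452,203,32,32)),("scene",s,(170,170,22,32))):
    b=big(im,x0,y0,w,h); v=b.max(2)
    m=v<45; c=contour(m); px=topx(c,x0,y0); print("plug",n,px.min(0),px.max(0),np.percentile(v,[2,10,20,30,50]),np.percentile(v[m],[5,25,50,75,95]))
    cv2.imwrite(f"pics/p_{n}.png",np.clip(b*3,0,255)[:,:,::-1])
# guard plate: bright
x0,y0,w,h=235,95,130,115
b=big(t,x0,y0,w,h,4); m=(b.mean(2)>95)&(b.max(2)-b.min(2)<30)
m=cv2.morphologyEx(m.astype(np.uint8),cv2.MORPH_OPEN,np.ones((25,25),np.uint8))
print("plate",rect("top",topx(contour(m),x0,y0,4),.108))
# bar: dark rows beneath plate
cols=np.arange(272,318); ctr=[]
for c in cols:
    col=t[192:212,c].mean(1); wgt=np.clip(np.median(col)-15-col,0,None); wgt[:5]=0
    ctr.append((wgt*np.arange(192,212)).sum()/max(wgt.sum(),1e-6))
f=np.polyfit(cols,ctr,1); print("bar rows",np.array(ctr)[::6],f)
p,q=[plane("top",u,np.polyval(f,u),.105) for u in (272,317)]; print(p,q,"yaw of hinge y",np.arctan2(*(p-q)[1::-1]))
r=t[int(round(np.polyval(f,294))),255:335].mean(1); print("bar row",r.astype(int))
E
python3 -c "
import cv2,numpy as np
a=cv2.imread('pics/m_top.png');b=cv2.imread('pics/m_scene.png');c=cv2.imread('pics/p_top.png');d=cv2.imread('pics/p_scene.png')
o=np.full((600,800,3),90,np.uint8);
for im,x,y in((a,0,0),(b,400,0),(c,400,330),(d,0,0)):
  if im is d: im=cv2.resize(im,None,fx=.6,fy=.6);y=446;x=0
  h,w=im.shape[:2];h=min(h,600-y);o[y:y+h,x:x+w]=im[:h]
cv2.imwrite('pics/mm.png',o)"
```

```text
top grey levels [31.5184 59.8396 73.5366 75.1659 77.1417]
otsu 55.0
sock top (array([ 0.4656, -0.2002]), (75.3302993774414, 87.45745849609375), 74.96250915527344)
scene grey levels [36.3145 44.5263 57.9776 88.4672 92.1438]
otsu 65.0
sock scene (array([ 0.4696, -0.1971]), (80.61449432373047, 92.60154724121094), 77.07020568847656)
plug top [458.3125 210.8125] [475.6875 225.6875] [ 23.1067  28.3929  33.5861  65.5932 106.7185] [22.7522 24.2615 28.9807 30.5253 40.3425]
plug scene [173.6875 174.6875] [184.0625 196.3125] [ 13.1824  15.9965  23.4509  69.9741 120.5584] [12.7008 14.8579 17.2665 22.4408 38.6742]
plate (array([0.6408, 0.1007]), (248.40997314453125, 173.32115173339844), 87.63887786865234)
bar rows [200.0119 200.3988 200.8733 201.128  201.7917 202.0291 202.3093 202.9711] [ -1.0946 510.6524]
[0.4693 0.1636 0.105 ] [0.6045 0.0488 0.105 ] yaw of hinge y 2.4376195325771755
bar row [89 87 83 80 77 66 49 40 38 43 57 60 47 39 40 50 66 77 79 80 80 80 80 79
 79 79 79 79 79 80 78 80 79 79 78 78 77 76 76 76 75 75 74 75 74 74 73 72
 67 67 66 65 61 51 39 33 35 44 52 56 54 52 48 46 44 38 38 38 38 35 35 35
 35 34 33 34 32 32 30 32][ WARN:0@12.381] global loadsave.cpp:1063 imwrite_ Unsupported depth image for selected encoder is fallbacked to CV_8U.
```

View pics/mm.png

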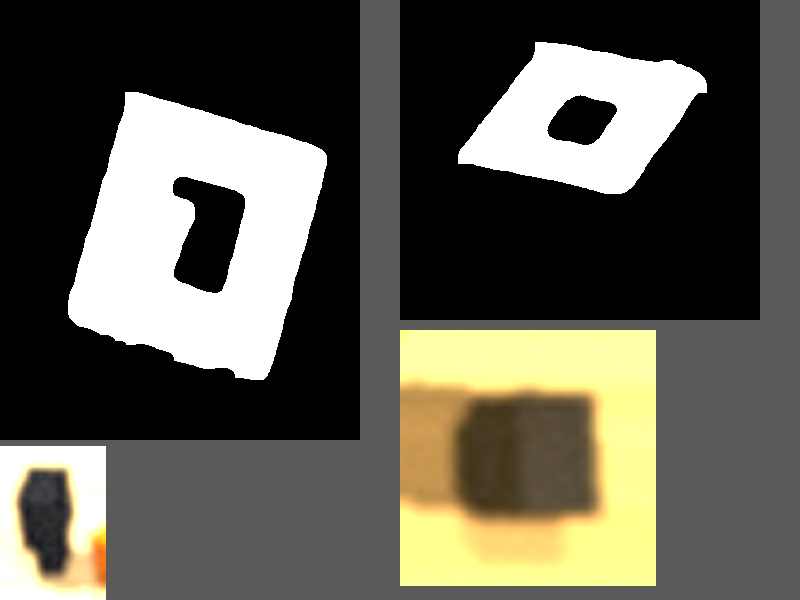

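Run:
```python
from meas import *
P=plane("top",470.8,218.3,.07); print("plug",P)
def box(n,c,yaw):
    q=[]
    for X,Y,zs in((.022,.015,(.025,.07)),(.015,.010,(0,.025))):
        for sx in(-1,1):
            for sy in(-1,1):
                for z in zs:
                    x,y=sx*X,sy*Y; q.append(proj(n,[c[0]+x*np.cos(yaw)-y*np.sin(yaw),c[1]+x*np.sin(yaw)+y*np.cos(yaw),z]))
    q=np.array(q); return q.min(0),q.max(0)
for n in("top","scene"): print(n,box(n,P,.05))
print("measured top 458.3-475.7,210.8-225.7 (threshold shrinks); scene 173.7-184.1,174.7-196.3")
S=np.array([.467,-.199]); 
for nm,p,yaw in(("plug",[P[0],P[1],.031],np.radians(93)),("sock",[S[0],S[1],.09],np.radians(75)),("bar",[.5,.106,.086],np.radians(-2.4)),("bar180",[.5,.106,.086],np.radians(177.6)),("top",[.63,.10,.30],np.radians(-2.4)),("top180",[.63,.10,.30],np.radians(177.6))):
    print(nm,inverse_kinematics(p,down(yaw)))
```

```text
plug [ 0.4718 -0.3787  0.07  ]
top (array([457.325 , 210.2042]), array([476.7148, 226.8603]))
scene (array([172.0847, 172.2839]), array([185.9468, 196.3023]))
measured top 458.3-475.7,210.8-225.7 (threshold shrinks); scene 173.7-184.1,174.7-196.3
plug [-0.696   0.6596  1.7661 -0.      0.7159 -2.3192]
sock [-0.4263  0.4586  1.9708 -0.      0.7122 -1.7353]
bar [ 0.1856  0.4695  1.9647 -0.      0.7074  0.2275]
bar180 None
top [ 0.1388  0.3686  1.5267 -0.      1.2463  0.1806]
top180 None
```

Both views agree with a plug model at (0.472,-0.379), yaw about 3°. Picking it up.

Run:
```python
from meas import *
P=[.4718,-.3787]; R=down(np.radians(-87))
command_gripper(.68)
move_pose([*P,.14],R); print(get_time(),get_ft_force())
print(movel([*P,.031],v=.12,until_force=6),get_tcp_pos())
command_gripper(0.0); print("w",get_grip_width()*88)
movel([*P,.15],v=.15); print(get_time(),get_tcp_pos(),get_grip_width()*88,get_ft_force())
s=read_camera("scene");t=read_camera("top");np.savez("lift.npz",s=s,t=t)
a=crop("s",cv2.convertScaleAbs(s[:,:,::-1].copy(),alpha=1.8),150,130,80,75,5)
b=crop("t",cv2.convertScaleAbs(t[:,:,::-1].copy(),alpha=1.8),430,180,80,75,5)
cv2.imwrite("pics/lift.png",np.hstack([a,b]))
```

```text
4.7667 [-0.9974 -1.01   -0.3076]
False [ 0.4723 -0.3791  0.0317]
w 29.927290809222033
7.3333 [ 0.4712 -0.3782  0.1491] 29.900764671982195 [ 0.1089  0.8545 -0.7505]
```

View pics/lift.png

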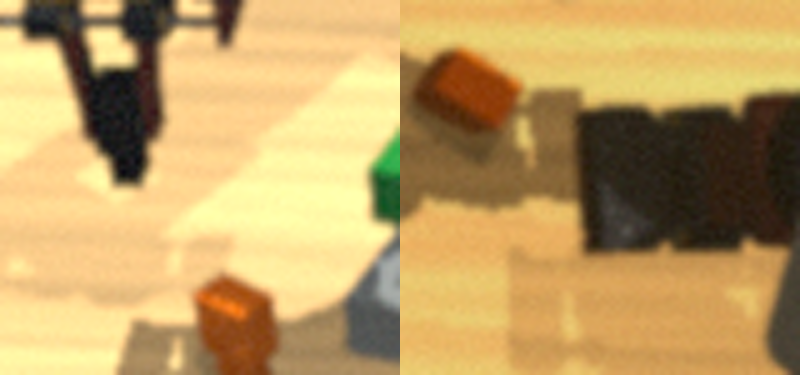

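Plug is held (width 29.9 mm) and upright in both views. Going to the socket with a guarded, searching insertion.

Run:
```python
from meas import *
S=np.array([.4668,-.1995]); yaw=np.radians(-15); R=down(yaw-np.pi/2)
ux=np.array([np.cos(yaw),np.sin(yaw)]);uy=np.array([-ux[1],ux[0]])
move_pose([.4718,-.3787,.15],down(np.radians(-87)))
move_pose([*S,.125],R); print(get_time(),get_tcp_pos(),get_grip_width()*88)
movel([*S,.086],v=.08); wait(.2)
ok=False
for dx,dy in((0,0),(.002,0),(-.002,0),(0,.002),(0,-.002),(.002,.002),(-.002,-.002),(.002,-.002),(-.002,.002)):
    p=S+dx*ux+dy*uy
    movel([*p,.082],v=.08)
    hit=movel([*p,.051],v=.035,until_force=9)
    z=get_tcp_pos()[2]; print(dx,dy,hit,get_tcp_pos(),get_ft_force(),get_grip_width()*88,get_time())
    if z<.068: ok=True;break
    if get_time()>22: break
s=read_camera("scene");t=read_camera("top")
a=crop("s",cv2.convertScaleAbs(s[:,:,::-1].copy(),alpha=1.8),200,140,80,75,5)
b=crop("t",cv2.convertScaleAbs(t[:,:,::-1].copy(),alpha=1.8),370,180,80,75,5)
cv2.imwrite("pics/ins.png",np.hstack([a,b]))
```

```text
8.4333 [ 0.4677 -0.2001  0.1254] 29.98589320305948
0 0 True [ 0.4664 -0.1993  0.0512] [-0.0109  0.1689  5.3913] 30.173335828719093 10.3667
```

View pics/ins.png

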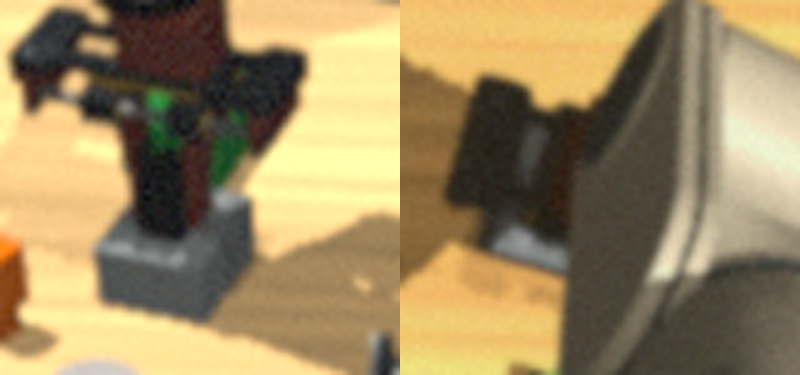

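The plug's head sits on the box and the TCP is at the expected home height of 0.0512. Press lightly, release, and go to the bar.

Run:
```python
from meas import *
p=get_tcp_pos(); print(movel([p[0],p[1],p[2]-.004],v=.02,until_force=12),get_tcp_pos(),get_ft_force())
command_gripper(.6); wait(.2)
movel([p[0],p[1],.2],v=.2)
command_gripper(.45)
B=[.5,.1063]; R=down(np.radians(-2.4))
move_pose([*B,.2],R); print(get_time(),get_tcp_pos(),get_ft_force())
s=read_camera("scene");t=read_camera("top")
a=crop("s",cv2.convertScaleAbs(s[:,:,::-1].copy(),alpha=1.8),210,140,130,75,6)
b=crop("t",cv2.convertScaleAbs(t[:,:,::-1].copy(),alpha=1.8),290,180,130,50,6)
cv2.imwrite("pics/bar.png",np.vstack([a,b[:150]]))
cv2.imwrite("pics/bar.png",np.vstack([a[:300],b[:300]]))
```

```text
True [ 0.467  -0.1995  0.0502] [ 0.7306 -0.1473  2.2429]
13.9583 [0.5001 0.1058 0.2   ] [-0.3286 -0.036   0.257 ]
```

View pics/bar.png

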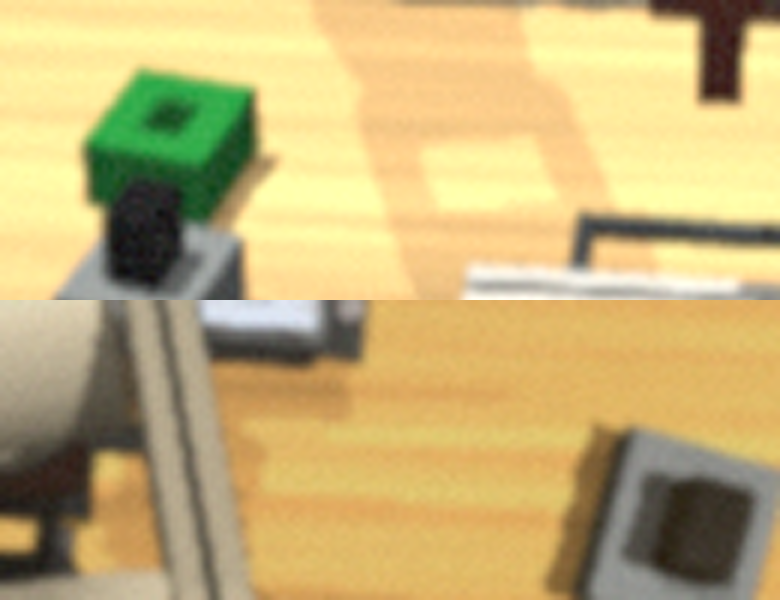

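The plug stays home after release: black head low on the grey box in both views. Now grasp the bar and carry it along the arc, watching force.

```bash
cat > arc.py <<'E'
from meas import *
def hinge(): return np.load("H.npy")
R3=np.array([np.cos(np.radians(-2.4)),np.sin(np.radians(-2.4)),0])
def go(a,v=.12):
    p=hinge()-.24*np.cos(a)*R3+[0,0,.24*np.sin(a)]; movel(list(p),v=v)
    q=get_tcp_pos()-hinge(); print("a %.3f act %.3f r %.4f"%(a,np.arctan2(q[2],-q@R3),np.hypot(q[2],q@R3)),"F",get_ft_force(),"w %.1f t %.1f"%(get_grip_width()*88,get_time()))
E
python3 - <<'E'
from arc import *
B=[.5,.1063]
print(movel([*B,.086],v=.12,until_force=6),get_tcp_pos())
command_gripper(0.0); wait(.2); p=get_tcp_pos(); print(p,"w",get_grip_width()*88,get_ft_force(),get_time())
np.save("H.npy",np.array([.5,.1063,.086])+.24*R3)
for a in np.radians([5,12]): go(a)
E
```

```text
False [0.5005 0.1064 0.0866]
[0.5018 0.1064 0.0866] w 13.010089230319343 [ 4.9782 -1.7795 -1.8175] 15.8917
a 0.087 act 0.090 r 0.2382 F [ 7.8755 -1.7708 -2.8675] w 13.3 t 16.2
a 0.209 act 0.213 r 0.2381 F [ 7.7421 -1.1046 -4.301 ] w 13.3 t 16.6
```

Bar held (13 mm), with a steady +8 N in x: the hinge is about 2 mm further out than I estimated. Shift it and continue.

Run:
```python
from arc import *
np.save("H.npy",hinge()+.002*R3)
for a in np.radians([20,30,40]): go(a)
```

```text
a 0.349 act 0.345 r 0.2402 F [ 0.7461  0.2842 -3.0593] w 13.4 t 17.0
a 0.524 act 0.518 r 0.2408 F [-4.5906  0.9655 -0.6179] w 12.9 t 17.5
a 0.698 act 0.694 r 0.2416 F [-11.6721   0.3694   8.0041] w 13.1 t 18.0
```

Run:
```python
from arc import *
np.save("H.npy",hinge()+[0,0,.0025])
for a in np.radians([40,46,52]): go(a)
```

```text
a 0.698 act 0.697 r 0.2401 F [-3.7899 -0.0025 -0.0011] w 13.2 t 18.3
a 0.803 act 0.806 r 0.2406 F [-6.7031 -0.4612  4.5162] w 13.2 t 18.6
a 0.908 act 0.912 r 0.2408 F [-7.3766 -0.4722  7.5216] w 13.3 t 19.0
```

Run:
```python
from arc import *
np.save("H.npy",hinge()-.0007*R3+[0,0,.001])
for a in np.radians([52,58,63,66]): go(a,.1)
wait(.3)
s=read_camera("scene")
cv2.imwrite("pics/up.png",crop("s",cv2.convertScaleAbs(s[:,:,::-1].copy(),alpha=1.8),250,60,150,210,2.8))
np.savez("up.npz",s=s)
```

```text
a 0.908 act 0.909 r 0.2396 F [ 0.642  -0.1061 -2.5254] w 13.2 t 19.3
a 1.012 act 1.013 r 0.2403 F [-3.2315 -1.2929  3.7201] w 13.3 t 19.7
a 1.100 act 1.100 r 0.2404 F [-4.8514 -1.7086  5.6092] w 13.2 t 20.0
a 1.152 act 1.153 r 0.2403 F [-2.6893 -2.4073  6.1361] w 13.1 t 20.3
```

View pics/up.png

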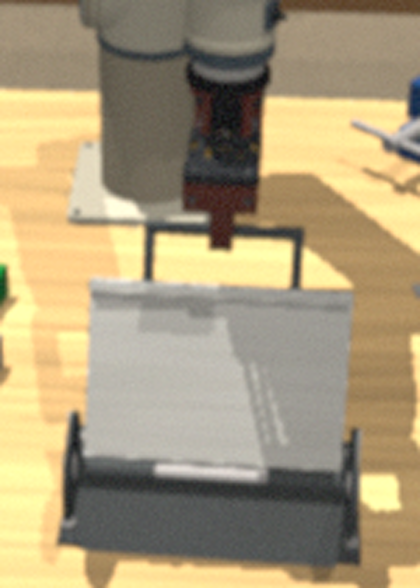

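The guard is up, with the bar at scene px ≈(330,143) and held by the gripper. I'll check the angle from the picture against the arm, then lower.

Run:
```python
from arc import *
H=hinge()+[0,0,.019]; print("H",H)
for a in (1.0,1.05,1.1,1.15,1.2,1.25): print(a,proj("scene",H-.24*np.cos(a)*R3+[0,0,.24*np.sin(a)]))
s=np.load("up.npz")["s"].astype(int).sum(2)
for c in (308,314,320,340,346,352): print(c,s[134:152,c])
```

```text
H [0.7411 0.0962 0.1085]
1.0 [329.4963 139.4363]
1.05 [329.3783 139.4189]
1.1 [329.2453 139.6281]
1.15 [329.0974 140.0692]
1.2 [328.9344 140.7473]
1.25 [328.7566 141.6665]
308 [240 238 241 244 217 179 142 109 156 272 367 395 392 393 400 403 398 388]
314 [223 230 255 312 318 228 135  99 134 226 323 381 390 386 392 403 396 386]
320 [101 152 237 315 327 243 151 111 106 173 286 371 393 389 393 403 402 390]
340 [ 84 102 152 189 215 205 166 120 104 104 172 292 370 387 391 393 400 397]
346 [221 218 221 218 223 244 244 172 110  95 152 270 360 389 383 393 407 400]
352 [225 223 219 212 214 214 185 138 106  93 131 209 310 375 390 397 404 403]
```

Run:
```python
from arc import *
for a in (1.08,1.02,.955): go(a,.07)
wait(.5); go(.955,.05)
t=read_camera("top");np.savez("end.npz",t=t)
H=hinge();H[2]=.105
for a in (.86,.955,1.03):
    m=H-.24*np.cos(a)*R3+[0,0,.24*np.sin(a)]; y=np.array([-R3[1],R3[0],0])
    print(a,proj("top",m+.065*y),proj("top",m),proj("top",m-.065*y))
cv2.imwrite("pics/end.png",crop("t",cv2.convertScaleAbs(t[:,:,::-1].copy(),alpha=1.8),230,80,200,150,4))
```

```text
a 1.080 act 1.081 r 0.2400 F [-0.2197 -2.762   3.3478] w 13.2 t 21.0
a 1.020 act 1.019 r 0.2397 F [ 0.289  -3.2966  0.6047] w 12.8 t 21.4
a 0.955 act 0.953 r 0.2398 F [ 1.2409 -2.4784 -1.5465] w 13.2 t 21.8
a 0.955 act 0.955 r 0.2398 F [ 3.4938 -3.5187 -3.7641] w 13.4 t 22.5
0.86 [263.2956 153.9037] [292.9326 156.0334] [322.4994 158.1581]
0.955 [263.1455 144.3413] [293.2172 146.5138] [323.2167 148.681 ]
1.03 [263.1356 136.3365] [293.5099 138.5405] [323.8106 140.7392]
```

View pics/end.png

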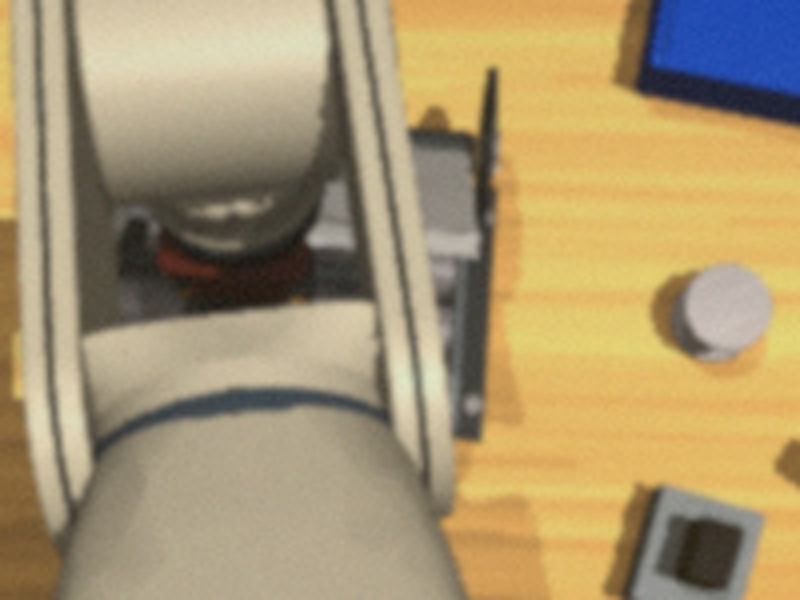

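Run:
```python
from arc import *
H=hinge();H[2]=.105;y=np.array([-R3[1],R3[0],0])
for a in (.80,.86,.955,1.03,1.1):
    print(a,[proj("top",H-.125*y+R3*(-r*np.cos(a)+n*np.sin(a))+[0,0,r*np.sin(a)+n*np.cos(a)]) for r,n in((.188,0.004),(.188,-.012))])
# same geometry, closed guard in the first frame
print("closed",[proj("top",H-.125*y-R3*r+[0,0,.004]) for r in (.188,)])
wait(.5);print(get_tcp_pos(),get_ft_force(),get_grip_width()*88,get_qvel())
```

```text
0.8 [array([348.6698, 151.8814]), array([347.9361, 157.725 ])]
0.86 [array([349.1901, 147.5585]), array([348.4561, 153.6997])]
0.955 [array([350.0079, 140.3284]), array([349.2817, 146.8839])]
1.03 [array([350.6415, 134.3367]), array([349.9288, 141.1631])]
1.1 [array([351.2175, 128.5651]), array([350.5236, 135.5943])]
closed [array([342.6711, 185.1543])]
[0.6027 0.102  0.2853] [ 3.8381 -3.1994 -4.6586] 12.864437238204369 [-0.0021 -0.0003  0.0005 -0.      0.0006 -0.0005]
```

Two estimates of the guard angle: the arm gives 0.955, and the plate corner in the picture at ~(349.5,137–144) gives about 0.98. Both are in range. I'll lower a touch to centre it, then hand in.

Run:
```python
from arc import *
go(.94,.04); wait(.6); print(get_ft_force(),get_grip_width()*88,np.abs(get_qvel()).max(),get_time())
job_done()
```

```text
a 0.940 act 0.940 r 0.2399 F [ 4.377  -2.6286 -4.2834] w 13.4 t 23.3
[ 3.1936 -3.2123 -4.7841] 13.07701046146959 0.002192821177051099 23.925
the job is handed in; nothing more can be done
```

The block plug is home in the grey socket, and the gripper is holding the guard about five degrees below its balance point. I handed the job in at about 24 s; no verdict came back.

- **Plug:** It went in on the first try and stopped at the expected home height (TCP z 0.0502 to 0.0512 m). Both cameras showed it seated after I let go, and the top camera showed it still seated just before hand-in.
- **Guard raise:** I gripped the bar and raised the guard to about 1.15 rad by the arm's position, past the balance point at 1.047. This was not confirmed by camera, because the bar's height in the scene view hardly changes with angle there. It was also about 2 px lower than predicted, which could mean the bar sits about 3 mm lower in the pads.
- **Guard hold:** It now stands at 0.940 rad by the arm. Just before the last small move, the arm read 0.955 and the plate corner in the top view gave about 0.98. Both are inside 0.86–1.03, but they differ by about 0.03 rad.
- **Grip at hand-in:** The bar was held at 13 mm with the arm still. A force of about 6.5 N remained on the tool, which I put down to small errors in my hinge estimate.
- **Other objects:** I never went near the spool, wrench or oil bottle. I did not measure their positions at the end.

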